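# Lock the tile rack and hold up the test tile for inspection

## Task

First lay the retaining bar across the two notched posts of the tile rack, knob up, so that it lies centred in both notches over the short tiles, and let it go. Then draw the tall glazed test tile up out of its slot, tip it back about 45 degrees so that its white glazed face looks obliquely upward with its top edge level and uppermost, and keep holding it there, its centre at least 20 cm above the bench; the job finishes with the tile still in the gripper, held still and touching nothing else. Leave the short tiles, the bottle and the crucible alone.

Things in the scene. Friction and masses are not known exactly. Their poses are not given: they have to be found in the camera images.
- rack: Fixed aluminium tile rack, base plate 155 (x) x 212 (y) x 10 mm, place and yaw (up to 0.4 rad) vary. Origin on the bench at its middle (plate x -85 to +70 mm), x pointing away from the robot, z up. Near side (x = -45 mm): two notched posts at y = -90 and +90 mm with two short tiles between them. Far side (x = +45 mm): the long slot with the tall tile.
- rest_mid (a point): Point half-way between the rack's two posts, level with the notch floors (84 mm above the bench); the middle of the bar's underside belongs here. Axes as the rack's: the bar lies along y. Each post is 38 (x) x 16 (y) mm with an open-topped U notch, 24 mm wide in x, lips 96 mm above the bench.
- slot_floor (a point): Middle of the floor of the rack's long slot, 10 mm above the bench; axes as the rack's. The slot runs along y: 140 mm long, 11 mm wide, wall tops 40 mm above the bench, walls 8 mm thick. The tall tile stands in it.
- bar_knob (a point): Retaining bar: loose flat steel bar 220 x 18 x 8 mm, 0.2 kg, lying on the bench left or right of the rack, roughly pointing away from the robot. A square black knob 18 x 18 mm stands on its middle, from 8 to 44 mm above its underside. This point: the knob's centre, 26 mm above the underside; x along the bar, z up. Same either way round.
- tile_mid (a point): Tall test tile, 100 wide x 120 tall x 8 mm thick, about 0.2 kg, terracotta, one face glazed white, the back bare and ribbed. Stands loose and upright in the long slot, up to 18 mm off its middle, top 130 mm above the bench. This point: its centre, 70 mm above the bench at the start; x: out of the glazed face, at the start along the rack's x, away from the robot; z: up to its top edge.
- bar: The same retaining bar; origin at the middle of its underside, axes as the knob point.
- tile: The same tall tile; origin at the middle of its lower edge, axes as its centre point.
- short_tile0: One of two short glazed test tiles, 56 wide x 70 tall x 8 mm thick, standing on edge in the near-side slots of the rack (32 mm to either side of the rack's middle, at right angles to the tall tile), tops 80 mm above the bench. Stays where it is. Origin: middle of its lower edge, z up.
- short_tile1: One of two short glazed test tiles, 56 wide x 70 tall x 8 mm thick, standing on edge in the near-side slots of the rack (32 mm to either side of the rack's middle, at right angles to the tall tile), tops 80 mm above the bench. Stays where it is. Origin: middle of its lower edge, z up.
- bottle: Closed amber glass bottle, 60 mm across, 120 mm tall, on the bench on the side of the rack where the bar is not. Bystander. Origin: centre of its underside.
- crucible: Small white ceramic cup, 64 mm across, 50 mm tall, on the bench beyond the rack. Bystander. Origin: centre of its underside.
Things that resemble listed ones, but are neither listed nor needed, are in the scene too. Of the things like the bar, leave any that is green or turquoise; of the rest the smaller one is meant.

How it is judged:
By the outcome, as a careful person would: the job done as asked, in the order asked, and still so for the second after the job is handed in, while the arm keeps its last pose, push and grip.
It also fails if it takes over 59 s, if anything falls off the work surface, if the arm or the gripper's body presses on something with over 40 N, if the wrist force passes 120 N, or if a joint passes its speed limit or range.

## Robot

A 6-joint arm with a two-finger parallel gripper is mounted at the origin on the work surface. World frame = base frame: x ahead of the robot, y to its left, z up, the work surface at z = 0. Lengths are in m, angles in degrees, forces in N, time in s.
With the tool pointing down it reaches from about 0.4 to 0.825 m from the base axis. Payload 7 kg.
Tool frame: the origin (TCP) lies at the very end of the fingers, on their centre line; the grasp point (between the pads) lies 19 mm behind it; z points along the fingers, y is the direction in which the jaws open and shut (so a half turn about z gives the same grasp; the last joint's range is limited). The gripper opens to 88 mm and grips with 3 to 60 N. Pads are 19 mm wide; open, the fingers measure 130 mm over their backs; the gripper's body (78 mm by 193 mm) begins 47 mm behind the grasp point.
Start: joints at [16.507, 20.546, 0.682, 0, -70.136, -16.507], TCP at [0.675, -0, 0.227] pointing down, gripper open.
Joint ranges: [-176.03, 176.03], [-82.01, 121.73], [-58.28, 71.71], [-173.87, 95.51], [-174.79, -0.11], [-173.66, 173.66]. Speed limits (degrees/s): [136.94, 136.94, 172.46, 180, 180, 180].

## Interface

Orientations are given as [roll, pitch, yaw] about the fixed x, y, z axes, in that order (R = Rz(yaw) Ry(pitch) Rx(roll)).
In Python, from plant import ctrl gives the robot as it stands.
- The arm moves only by the tool move_arm, never from a script. Its argument "increments" is a list of rows, each a list of 2 entries, a list of its own where there are three numbers: the shift along the world's x, y, z in mm, then the turn about the world's z in rad. A call has exactly 8 rows; each row shifts and turns the pose as measured when the row begins; what a row does not reach is not made up. A row lasts 1/10 s, in which the tool goes at most 50 mm and 8.59 degrees, less where a joint would pass 70% of its speed; a pose out of reach is approached as far as the arm can. A call with a gripper value outside its range is refused whole. "jaw" is the gripper command: -1 is shut, 1 is fully open, values between are in proportion, set as the call begins (left out, the last holds). The fingers move at their own pace and stop on an object; the grip force is fixed at half the most. Time passes only in rows, so rows that do not move let the fingers close, or fill a call up. It gives the time, the measured TCP pose, the force and the opening at its end, in the units of the state.
- ctrl.get_obs(): the state, without advancing time (a new reading comes with each control period).
- ctrl.snapshot(name): name is "scene" or "side" or "wrist"; returns a dict with "color" (480x640x3 uint8, red, green, blue), "fx", "fy", "cx", "cy" (pixels), "R" (3x3) and "t" (3): a world point X has camera coordinates R X + t. Camera axes: x right, y down, z forward; pixel columns grow to the right and rows downward; lengths in m; the calibration is good to about 2 mm. A picture is of the moment at which its call begins. There is no depth.
- ctrl.close_job(): hands the job in, once; it reports no verdict.
The state is a dict: "clock": time; "joint_pos": joint angles; "qvel": joint speeds; "tau": joint torques, N m; "tool_pos": TCP position; "orientation": TCP orientation; "force": force on the tool from outside, world axes, zero at the start; "moment": the same for the moment, N m; "opening": finger opening in m.
Only numpy, scipy, OpenCV 4.12 (cv2) and the standard library are available. Lean on these libraries where they do the work, as an engineer would, in place of code of your own. Each camera call takes 0.05 s, during which the arm holds its last target.

## Working session

There is one attempt and no reset: what is moved stays moved. The work goes in short steps, Python scripts to look and compute and a tool call to move; the robot and the scene stay as the last step left them, time stands still between calls to the robot, and variables do not carry over. Pictures are saved under pics/ and viewed, and the job is handed in when it is done.

Besides the shell and the picture viewer there is one more tool, called after "Emit:" by a JSON object that holds its "api" and its "payload". move_arm: Moves the arm, as the interface text tells. Its arguments: {"type":"object","properties":{"increments":{"type":"array","items":{"type":"array"}},"jaw":{"type":"number"}},"required":["increments"]}

View pics/scene0.png

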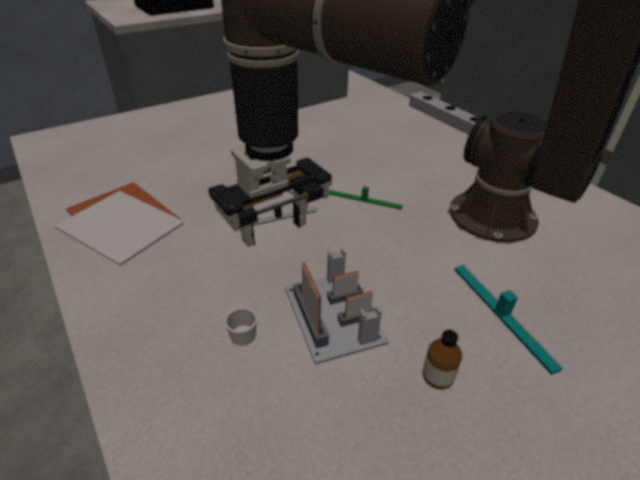

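View pics/side0.png

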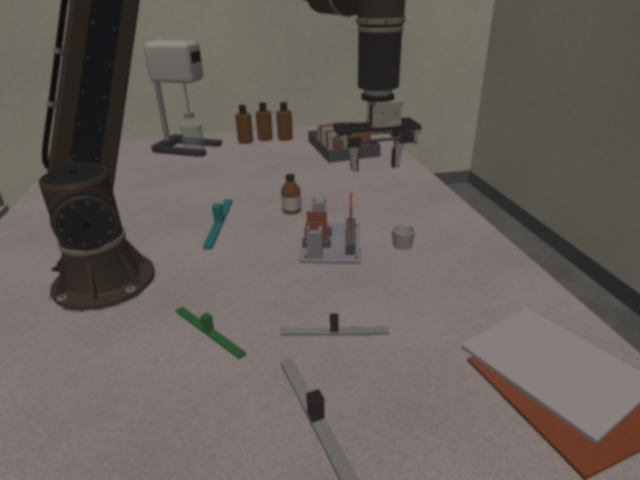

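View pics/wrist0.png

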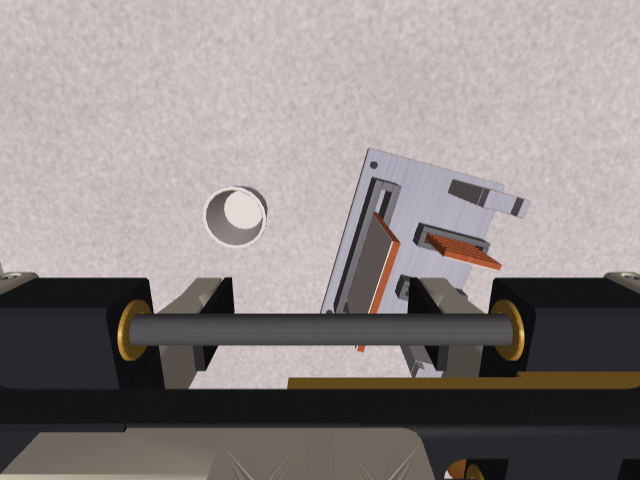

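Run:
```python
from h import *
s=load('side0')
crop('side0',260,280,420,480,4,'bars'); crop('side0',290,180,430,270,5,'racks'); crop('scene0',270,230,400,370,5,'racksc')
for n,a,b in(("A",(281,331),(387,330)),("G",(178,312),(241,353))):
    p,q=ray(s,*a,.004),ray(s,*b,.004);print(n,p.round(3),q.round(3),np.linalg.norm(p-q))
```

```text
A [ 0.397 -0.288  0.004] [ 0.607 -0.332  0.004] 0.215369944722154
G [ 0.186 -0.176  0.004] [ 0.314 -0.335  0.004] 0.20447988997046893
```

View pics/bars.png

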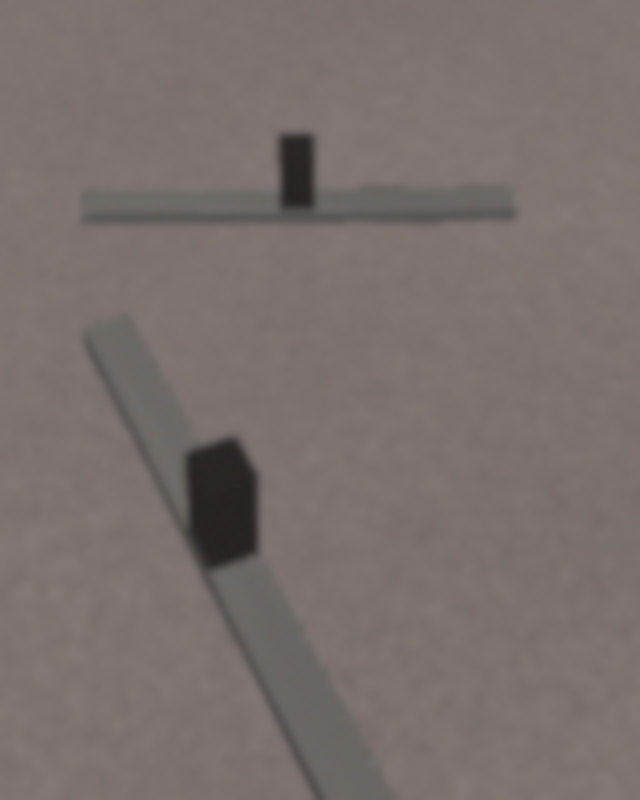

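View pics/racks.png

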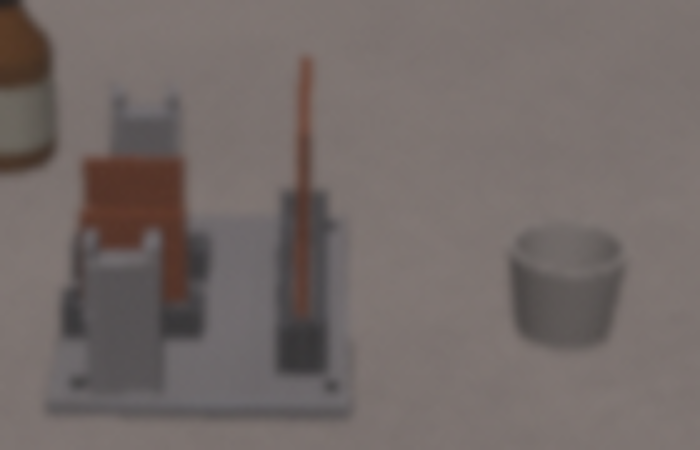

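View pics/racksc.png

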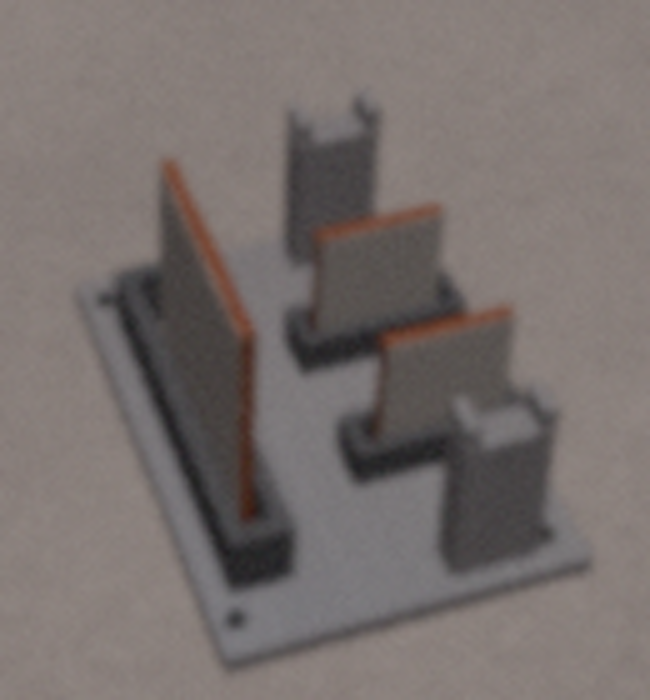

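Run:
```python
from h import *
crop('wrist0',300,130,560,390,3,'wr')
from scipy.optimize import least_squares
sc,sd,w=load('scene0'),load('side0'),load('wrist0')
obs=[(sc,(286,288),(70,106,10)),(sc,(315.6,362.6),(70,-106,10)) ,(sc,(388.4,341.5),(-85,-106,10)),
(sd,(299.6,260.2),(-85,-106,10)),(sd,(360.2,260.4),(70,-106,10)),(sd,(359.6,223),(70,106,10)),
(w,(370,149),(70,106,10)),(w,(505,185),(-85,106,10))]
def T(p,X):
    c,s=np.cos(p[2]),np.sin(p[2]);X=np.array(X)/1000;return [p[0]+c*X[0]-s*X[1],p[1]+s*X[0]+c*X[1],X[2]]
best=None
for flip in(1,-1):
    o=[(s,u,(X[0],flip*X[1],X[2])) for s,u,X in obs]
    f=lambda p:np.concatenate([proj(s,T(p,X))-u for s,u,X in o])
    r=least_squares(f,[.65,0,0],loss='soft_l1');print(flip,r.x,r.cost);print(r.fun.reshape(-1,2).round(1).tolist())
```

```text
1 [ 0.527684   -0.14820042 -0.25938679] 520.6586981188821
[[-1.1, -0.8], [-52.9, -131.1], [-68.8, -121.1], [-12.1, 49.6], [-0.3, 51.0], [-0.6, 36.4], [-1.2, 1.9], [0.4, 3.7]]
-1 [ 0.58142298  0.05424549 -0.25137985] 120.64471940747504
[[-1.7, -1.3], [-0.2, -0.1], [1.2, -0.4], [5.4, -38.7], [-2.2, -38.6], [-0.3, 36.8], [-1.5, -0.2], [0.9, 0.6]]
```

View pics/wr.png

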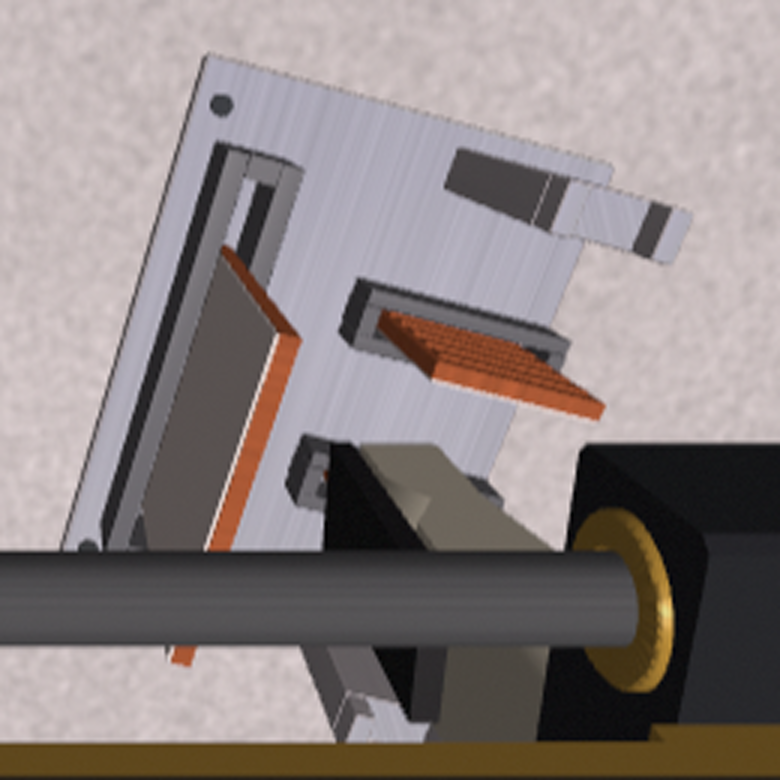

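Run:
```python
from h import *
from scipy.optimize import least_squares
sc,sd,w=load('scene0'),load('side0'),load('wrist0')
obs=[(sc,(286,288),(70,-106,10),1),(sc,(315.6,362.6),(70,106,10),1) ,(sc,(388.4,341.5),(-85,106,10),1),
(sd,(299.6,260.2),(-85,-106,10),1),(sd,(360.2,260.4),(70,-106,10),1),(sd,(359.6,223),(70,106,10),1),
(w,(368.5,148.5),(70,-106,10),1),(w,(503.5,184),(-85,-106,10),1),(w,(530.5,200),(-64,-98,96),1),(w,(523,218),(-64,-82,96),1)]
def T(p,X):
    c,s=np.cos(p[2]),np.sin(p[2]);X=np.array(X)/1000;return [p[0]+c*X[0]-s*X[1],p[1]+s*X[0]+c*X[1],X[2]]
f=lambda p:np.concatenate([proj(s,T(p,X))-u for s,u,X,_ in obs])
r=least_squares(f,[.65,0,0],loss='soft_l1');p=r.x;print(p,np.degrees(p[2]),r.cost);print(r.fun.reshape(-1,2).round(1).tolist())
for n,X in(("rest",(-45,0,84)),("slot",(45,0,10))):print(n,np.round(T(p,X),4))
# tile offset: tile top corners in wrist: (400,241) back-side? (374,212)
def g(q): return proj(w,T(p,(45+4,q[0]-50,130)))
for d in(-18,-9,0,9,18): print(d,proj(w,T(p,(49,d-50,130))).round(1),proj(w,T(p,(41,d-50,130))).round(1),proj(sc,T(p,(41,d+50,130))).round(1))
s=sd
# knob
for z,u,v in((.044,329.5,313.8),(.044,338.5,313.5),(.008,331,332),(.008,338.5,331.8)): print(ray(s,u,v,z).round(4))
for z,u,v in((.008,281,327.4),(0,281,335),(.008,388.5,326.3),(0,388.8,334)):print('end',ray(s,u,v,z).round(4))
```

```text
[ 0.5824826   0.05336713 -0.24792632] -14.20513176201413 6.317028220176567
[[-2.4, -1.3], [-0.7, -0.2], [0.6, -0.7], [-0.9, -0.8], [-0.2, -0.5], [-1.3, -1.1], [-1.3, -0.4], [1.3, 0.4], [-0.1, 0.1], [-0.2, 0.1]]
rest [0.5389 0.0644 0.084 ]
slot [0.6261 0.0423 0.01  ]
-18 [400.8 209.5] [410.9 212.1] [317.  287.1]
-9 [397.1 220.9] [407.2 223.4] [318.6 290.4]
0 [393.5 232. ] [403.5 234.5] [320.3 293.7]
9 [390. 243.] [399.9 245.4] [321.9 297.1]
18 [386.5 253.7] [396.4 256.1] [323.7 300.6]
[ 0.4946 -0.3048  0.044 ]
[ 0.5123 -0.3078  0.044 ]
[ 0.4944 -0.3178  0.008 ]
[ 0.5092 -0.3205  0.008 ]
end [ 0.3977 -0.2813  0.008 ]
end [ 0.3955 -0.2952  0.    ]
end [ 0.6124 -0.3263  0.008 ]
end [ 0.6088 -0.3401  0.    ]
```

Emit:
{"api": "move_arm", "payload": {"increments": [[[-22,-30,0],-0.026],[[-22,-30,0],-0.026],[[-22,-30,0],-0.026],[[-22,-30,0],-0.026],[[-22,-30,0],-0.026],[[-22,-30,0],-0.026],[[-22,-30,0],-0.026],[[-22,-30,0],-0.026]], "jaw": 1}}

```text
clock: 0.95
tool_pos: [0.4922, -0.2435, 0.2218]
orientation: [179.6, -0.0, -102.0]
force: [1.0, -0.3, 0.7]
opening: 0.0873
```

Run:
```python
from h import *
s=snap('wrist','wrist1');o=ctrl.get_obs();print(o['clock'],o['tool_pos'],o['orientation'],o['joint_pos'].round(2))
print(proj(s,(.503,-.311,.044)))
```

```text
1.0 [ 0.48903375 -0.24629563  0.2218288 ] [ 1.79552712e+02 -6.53874586e-02 -1.02193675e+02] [-6.210e+00  9.020e+00 -1.560e+01  2.000e-02 -6.583e+01 -5.990e+00]
[292.44300917 152.33736476]
```

View pics/wrist1.png

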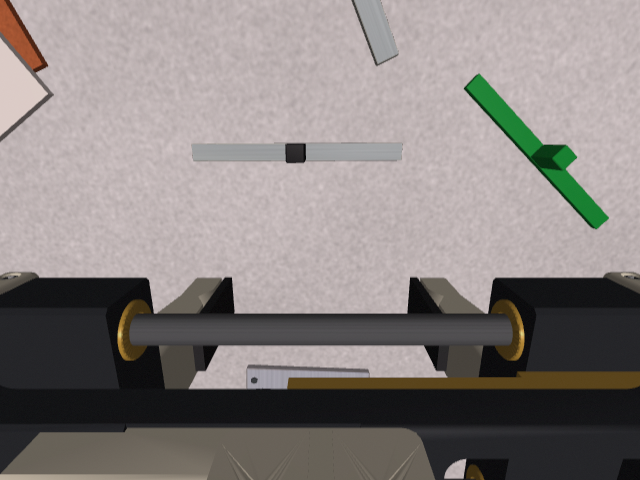

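Run:
```python
from h import *
s=load('wrist1')
print(ray(s,295.5,152.2,.044))
a,b=ray(s,192,152,.008),ray(s,402.5,151.5,.008);print(a,b,(a+b)/2,np.degrees(np.arctan2(*(a-b)[1::-1])),np.linalg.norm(a-b))
```

```text
[ 0.50014132 -0.31052014  0.044     ]
[ 0.60849341 -0.33263185  0.008     ] [ 0.39273481 -0.28719732  0.008     ] [ 0.50061411 -0.30991458  0.008     ] -11.891624011190109 0.22049051318617796
```

Emit:
{"api": "move_arm", "payload": {"increments": [[[3,-16,-15],0],[[3,-16,-20],0],[[3,-16,-25],0],[[2.5,-16,-30],0],[[0,0,-30],0],[[0,0,-25],0],[[0,0,-15],0],[[0,0,0],0]]}}

```text
clock: 1.8
tool_pos: [0.4977, -0.3155, 0.0568]
orientation: [179.7, -0.0, -102.5]
force: [0.1, 0.3, -0.4]
opening: 0.0876
```

Run:
```python
from h import *
s=snap('wrist','wrist2');o=ctrl.get_obs();print(o['clock'],o['tool_pos'],o['orientation'],o['joint_pos'].round(2))
```

```text
1.85 [ 0.49822194 -0.31569678  0.05791354] [ 1.79767827e+02 -5.15968182e-02 -1.02505524e+02] [-13.35  21.92 -21.92   0.08 -46.39   0.79]
```

View pics/wrist2.png

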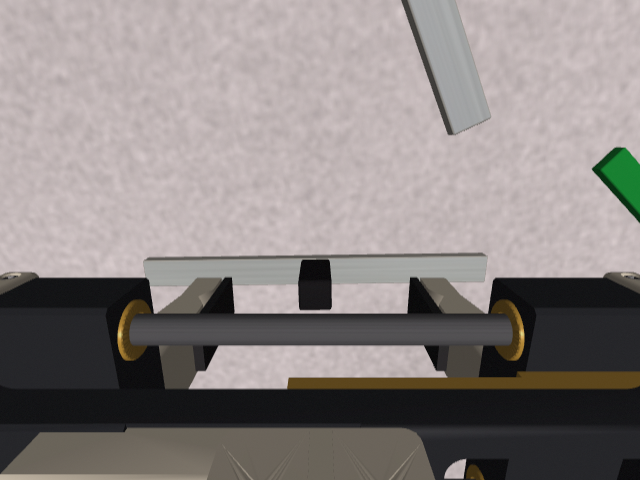

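Emit:
{"api": "move_arm", "payload": {"increments": [[[2,5,-10],0.01],[[0,0,-12],0],[[0,0,-10],0],[[0,0,-7],0],[[0,0,-3],0],[[0,0,0],0],[[0,0,0],0],[[0,0,0],0]]}}

```text
clock: 2.65
tool_pos: [0.503, -0.3105, 0.0159]
orientation: [-179.9, -0.1, -101.8]
force: [0.2, -0.4, 0.3]
opening: 0.0877
```

Run:
```python
from h import *
o=ctrl.get_obs();print(o['clock'],o['tool_pos'],o['orientation'],o['joint_pos'].round(2))
```

```text
2.65 [ 0.50297171 -0.3105339   0.01588433] [-1.79911412e+02 -9.08157458e-02 -1.01797634e+02] [-12.7   25.01 -24.07   0.14 -40.82   0.8 ]
```

Emit:
{"api": "move_arm", "payload": {"increments": [[[-2,0,0],0],[[0,0,0],0],[[0,0,0],0],[[0,0,0],0],[[0,0,0],0],[[0,0,0],0],[[0,0,0],0],[[0,0,0],0]], "jaw": -1}}

```text
clock: 3.45
tool_pos: [0.5014, -0.3108, 0.0171]
orientation: [-179.8, -0.1, -101.8]
force: [-0.2, 0.0, -0.2]
opening: 0.0293
```

Emit:
{"api": "move_arm", "payload": {"increments": [[[0,0,0],0],[[0,0,0],0],[[0,0,0],0],[[0,0,0],0],[[0,0,15],0],[[0,0,20],0],[[0,0,20],0],[[0,0,20],0]]}}

```text
clock: 4.25
tool_pos: [0.4975, -0.3094, 0.0896]
orientation: [179.6, -0.0, -101.9]
force: [-0.8, -0.0, -1.8]
opening: 0.0181
```

Run:
```python
from h import *
s=snap('wrist','wrist3');snap('side','side3');o=ctrl.get_obs();print(o['clock'],o['tool_pos'],o['orientation'],o['joint_pos'].round(2),o['opening'])
```

```text
4.35 [ 0.49958255 -0.31017076  0.09191375] [ 1.79954595e+02 -6.19288477e-02 -1.01838452e+02] [-12.76  19.37 -20.4    0.08 -50.27   0.86] 0.018212916073474437
```

View pics/wrist3.png

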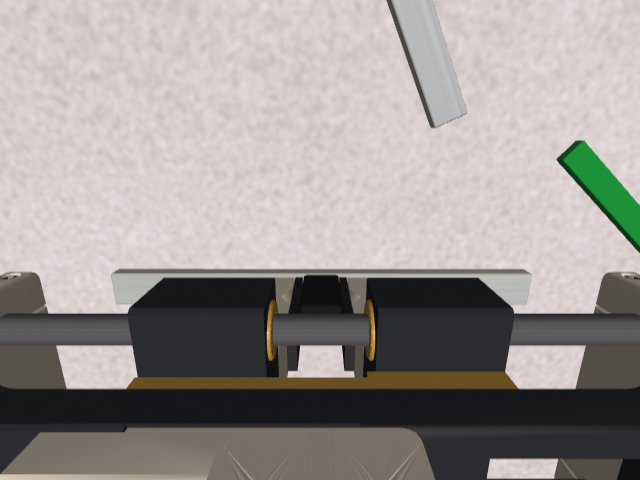

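View pics/side3.png

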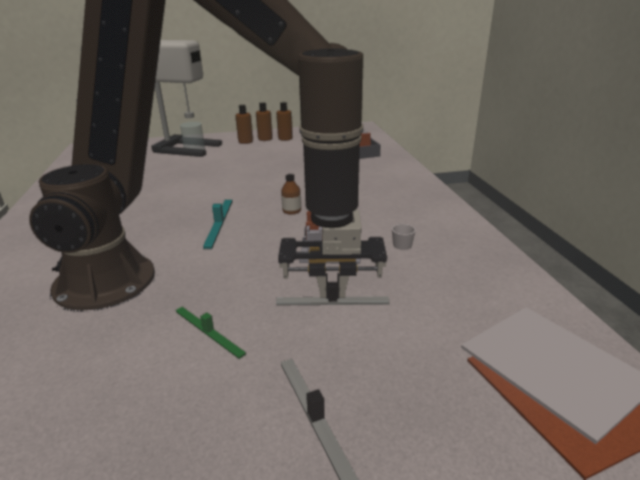

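Emit:
{"api": "move_arm", "payload": {"increments": [[[-4,15,30],0.09],[[-4,25,35],0.096],[[-4,25,35],0.096],[[-4,25,30],0.096],[[-4,27,20],0.096],[[-4,27,10],0.096],[[-4,27,0],0.096],[[-4,27,0],0.096]]}}

```text
clock: 5.15
tool_pos: [0.4618, -0.1062, 0.2492]
orientation: [179.4, 0.1, -57.0]
force: [0.2, 0.5, -2.6]
opening: 0.0179
```

Run:
```python
from h import *
o=ctrl.get_obs();print(o['clock'],o['tool_pos'],o['orientation'],o['joint_pos'].round(2),o['opening'])
s=load('side0');print(ray(s,291,213,0))
```

```text
5.15 [ 0.46178027 -0.1062485   0.24916366] [ 1.79443569e+02  1.17540656e-01 -5.69675026e+01] [ 11.01   0.63 -21.35   0.11 -68.58  21.99] 0.017946986717334548
[0.49587701 0.26601449 0.        ]
```

Emit:
{"api": "move_arm", "payload": {"increments": [[[-4,26,0],0.096],[[-4,27,0],0.1],[[-4,27,0],0.1],[[-4,27,0],0.1],[[-4,27,0],0.1],[[-4,27,0],0.1],[[-3,25,0],0.1],[[0,5,0],0.03]]}}

```text
clock: 5.95
tool_pos: [0.4287, 0.0942, 0.2417]
orientation: [179.3, 0.5, -13.4]
force: [-0.5, -0.3, -1.2]
opening: 0.0176
```

Run:
```python
from h import *
snap('wrist','wrist4')
o=ctrl.get_obs();print(o['clock'],o['tool_pos'],o['orientation'],o['joint_pos'].round(2),o['opening'])
```

```text
6.0 [0.42870838 0.09394552 0.24157846] [179.25884591   0.54909869 -13.44421114] [ 3.830e+01 -2.510e+00 -2.541e+01  3.000e-02 -6.803e+01  3.825e+01] 0.017974112971541514
```

View pics/wrist4.png

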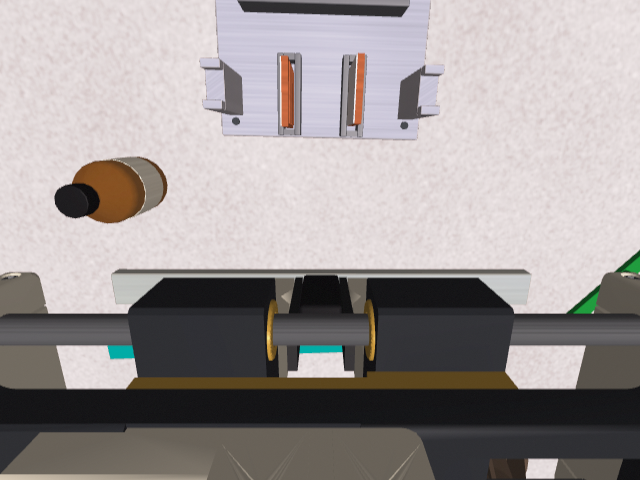

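Excellent view: both notched posts at (213,85) and (430,90), bar horizontal at v≈285. Refine the rack pose with this picture.

Run:
```python
from h import *
crop('wrist4',190,0,450,150,3,'w4')
```

```text
(no output)
```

View pics/w4.png

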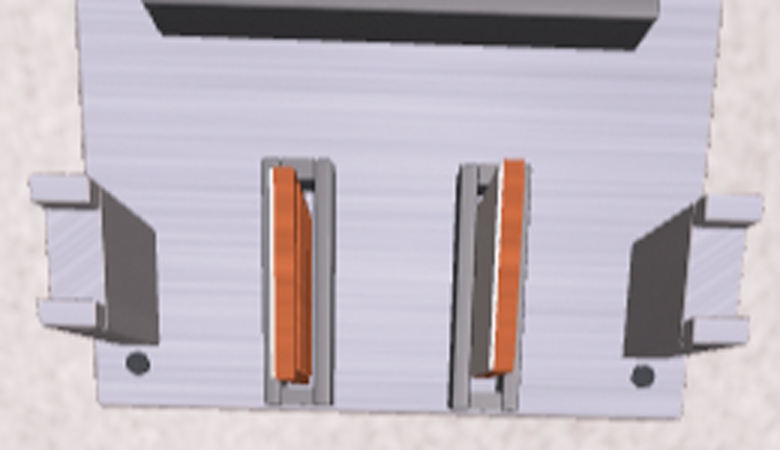

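Run:
```python
from h import *
from scipy.optimize import least_squares
w=load('wrist4')
P=[((28,175),(-26,98,96)),((90,178),(-26,82,96)),((43,326),(-64,98,96)),((104,328),(-64,82,96)),((765,195),(-26,-98,96)),((708,194),(-26,-82,96)),((748,343),(-64,-98,96)),((686,350),(-64,-82,96)),((100,405),(-85,106,10)),((680,418),(-85,-106,10)),((658,17),(33,-78,40)),((143,1),(33,78,40))]
def T(p,X):
    c,s=np.cos(p[2]),np.sin(p[2]);X=np.array(X)/1000;return [p[0]+c*X[0]-s*X[1],p[1]+s*X[0]+c*X[1],X[2]]
f=lambda p:np.concatenate([proj(w,T(p,X))-(np.array(u)/3+[190,0]) for u,X in P])
r=least_squares(f,[.58,0.05,-.25],loss='soft_l1');p=r.x;print(p,np.degrees(p[2]),r.cost);print(r.fun.reshape(-1,2).round(1).tolist())
R=np.array(T(p,(-45,0,84)));print('rest',R.round(4),'slot',np.round(T(p,(45,0,10)),4))
o=ctrl.get_obs();print(o['tool_pos'],o['orientation'])
# bar in hand: ends seen (113,271..) (530,270) top back edge
zt=o['tool_pos'][2]-.0165+.008
for u,v in((112,272),(117,269.5),(530,271),(525,269)): print(ray(w,u,v,zt))
```

```text
[ 0.58138434  0.05232427 -0.2579018 ] -14.776684740795623 7.087419934917127
[[0.5, -0.2], [0.1, -0.6], [-1.0, 0.6], [-1.8, 0.4], [0.5, 0.1], [-0.3, -0.1], [0.4, 1.0], [2.0, -1.8], [-1.1, 0.9], [0.8, 1.3], [0.2, -0.4], [-0.5, -0.5]]
rest [0.5379 0.0638 0.084 ] slot [0.6249 0.0408 0.01  ]
[0.42870838 0.09394552 0.24157846] [179.25884591   0.54909869 -13.44421114]
[0.46149053 0.19624516 0.23307846]
[0.46216952 0.19322468 0.23307846]
[ 0.41046021 -0.01451302  0.23307846]
[ 0.41222209 -0.01202577  0.23307846]
```

Emit:
{"api": "move_arm", "payload": {"increments": [[[15,-4,-5],-0.006],[[18,-5,-15],-0.006],[[18,-5,-20],-0.006],[[18,-5,-20],-0.006],[[18,-5,-20],0],[[14,-4,-12],0],[[5,-1,-5],0],[[0,0,0],0]]}}

```text
clock: 6.8
tool_pos: [0.5362, 0.0587, 0.1362]
orientation: [179.1, 0.8, -15.6]
force: [-0.5, -0.2, -1.3]
opening: 0.0179
```

Run:
```python
from h import *
o=ctrl.get_obs();print(o['clock'],o['tool_pos'],o['orientation'],o['joint_pos'].round(2),o['opening'])
```

```text
6.8 [0.53620532 0.05871978 0.1362157 ] [179.14143588   0.82409389 -15.58102965] [ 27.13  13.02 -22.76   0.09 -55.42  47.24] 0.0178948788408061
```

Emit:
{"api": "move_arm", "payload": {"increments": [[[1,3,-6],0.008],[[0.5,2,-8],0.006],[[0,0,-6],0],[[0,0,-3],0],[[0,0,0],0],[[0,0,0],0],[[0,0,0],0],[[0,0,0],0]]}}

```text
clock: 7.6
tool_pos: [0.5372, 0.0649, 0.1145]
orientation: [179.3, 0.6, -14.7]
force: [-0.3, 0.4, -1.6]
opening: 0.0179
```

Run:
```python
from h import *
snap('wrist','wrist5');snap('scene','scene5');snap('side','side5')
crop('side5',260,180,430,280,4,'a5');crop('scene5',240,200,430,360,4,'b5')
o=ctrl.get_obs();print(o['clock'],o['tool_pos'],o['orientation'],o['force'],o['opening'])
```

```text
7.75 [0.53722257 0.06475894 0.11439692] [179.29830204   0.62356495 -14.6839924 ] [ 0.50826107 -0.46274807 -1.94544871] 0.017968987374116445
```

View pics/a5.png

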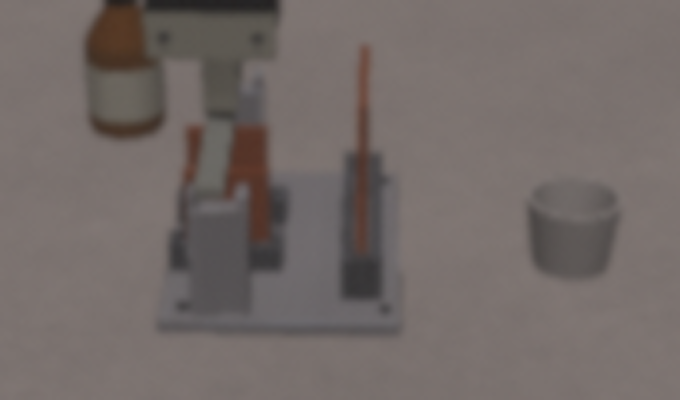

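View pics/b5.png

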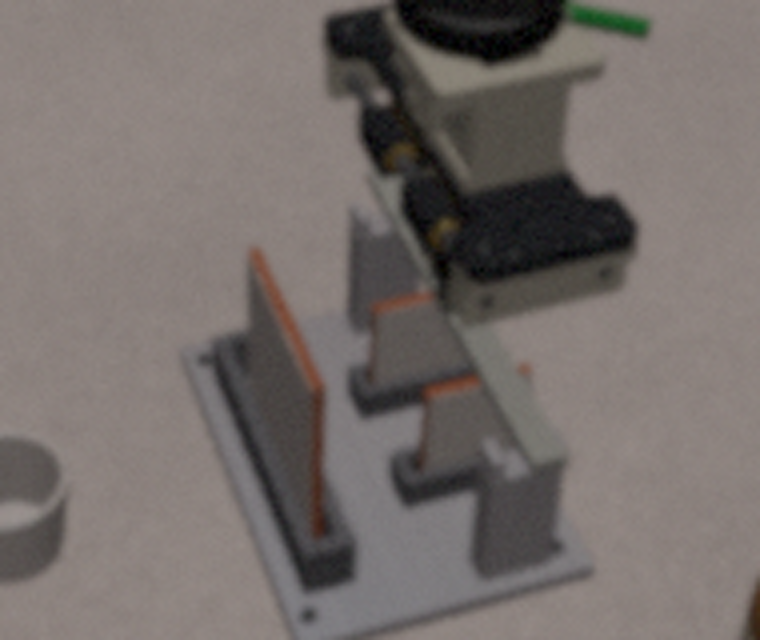

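View pics/wrist5.png

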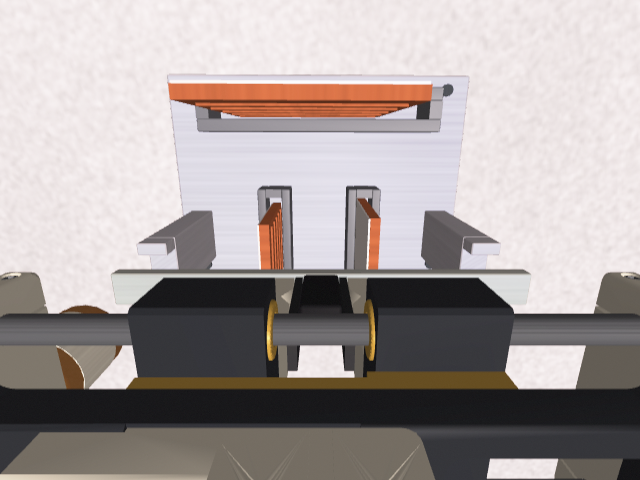

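```bash
python3 - <<'E'
from h import *
p=[0.58138434,0.05232427,-0.2579018]
def inv(X): 
    c,s=np.cos(p[2]),np.sin(p[2]);d=X[:2]-np.array(p[:2]);return np.array([c*d[0]+s*d[1],-s*d[0]+c*d[1]])*1000
w=load('wrist5')
zt=.1144-.0165+.008
for u in(125,200,320,450,520): print('bar far edge top',inv(ray(w,u,270,zt)).round(1))
for u,v in((112,272),(530,271)): print('end',inv(ray(w,u,v,zt)).round(1))
for u,v,n in((138,243,'far lip outer L -26,98'),(499,243,'R -26,-98'),(175,241,'L -26,82'),(461,240.5,'R -26,-82')): print(n,inv(ray(w,u,v,.096)).round(1))
E
python3 -c "
from h import *
crop('wrist5',100,200,230,330,4,'l5');crop('wrist5',410,200,540,330,4,'r5')
import cv2
cv2.imwrite('pics/lr5.png',cv2.resize(np.hstack([cv2.imread('pics/l5.png'),cv2.imread('pics/r5.png')]),(800,400)))"
```

```text
bar far edge top [-36.8 100.9]
bar far edge top [-36.9  62.5]
bar far edge top [-37.2   0.7]
bar far edge top [-37.4 -67. ]
bar far edge top [ -37.5 -103.7]
end [-37.9 107.7]
end [ -38.1 -109.1]
far lip outer L -26,98 [-25.4  97.4]
R -26,-98 [-25.8 -96. ]
L -26,82 [-24.3  77.7]
R -26,-82 [-24.4 -75.2]
```

View pics/lr5.png

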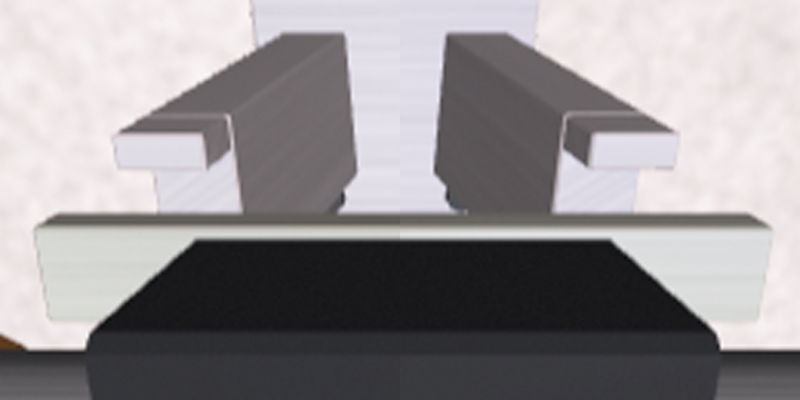

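Run:
```python
from h import *
p=[0.58138434,0.05232427,-0.2579018]
def inv(X): 
    c,s=np.cos(p[2]),np.sin(p[2]);d=X[:2]-np.array(p[:2]);return np.array([c*d[0]+s*d[1],-s*d[0]+c*d[1]])*1000
w=load('wrist5')
g=cv2.imread('pics/wrist5.png')
print(g[262:284,130].tolist(),g[262:284,510].tolist())
for v in (268.5,269,269.5,270): print(v,inv(ray(w,320,v,.0979)).round(1))
for v in (272.5,273,274): print(v,inv(ray(w,320,v,.1059)).round(1))
print(inv(np.array([.5372,.0648])))
```

```text
[[239, 238, 245], [239, 239, 245], [239, 239, 245], [238, 237, 244], [236, 236, 243], [235, 235, 242], [223, 223, 231], [155, 156, 165], [91, 96, 99], [93, 98, 101], [91, 95, 98], [136, 143, 147], [182, 188, 192], [203, 208, 208], [210, 212, 212], [210, 213, 211], [212, 216, 214], [212, 216, 214], [212, 216, 214], [213, 216, 215], [212, 216, 215], [213, 216, 215]] [[235, 235, 242], [238, 237, 244], [239, 239, 245], [240, 240, 246], [240, 240, 246], [240, 240, 246], [226, 226, 234], [156, 159, 167], [94, 100, 103], [98, 103, 107], [100, 105, 109], [129, 135, 140], [176, 183, 187], [215, 215, 216], [224, 222, 221], [224, 223, 221], [221, 220, 219], [221, 220, 219], [223, 221, 220], [222, 221, 220], [221, 220, 219], [221, 220, 219]]
268.5 [-39.5   0.6]
269 [-39.8   0.6]
269.5 [-40.1   0.6]
270 [-40.4   0.6]
272.5 [-38.5   0.7]
273 [-38.8   0.7]
274 [-39.4   0.7]
[-45.90500641   0.79380549]
```

Emit:
{"api": "move_arm", "payload": {"increments": [[[2.7,-0.7,0],0],[[0,0,0],0],[[0,0,-3],0],[[0,0,-3],0],[[0,0,0],0],[[0,0,0],0],[[0,0,0],0],[[0,0,0],0]]}}

```text
clock: 8.55
tool_pos: [0.54, 0.0639, 0.1074]
orientation: [179.3, 0.7, -14.7]
force: [-0.2, 0.2, -2.4]
opening: 0.018
```

Run:
```python
from h import *
p=[0.58138434,0.05232427,-0.2579018]
def inv(X): 
    c,s=np.cos(p[2]),np.sin(p[2]);d=X[:2]-np.array(p[:2]);return np.array([c*d[0]+s*d[1],-s*d[0]+c*d[1]])*1000
snap('wrist','wrist6')
o=ctrl.get_obs();print(o['clock'],o['tool_pos'],inv(o['tool_pos'][:2]),o['orientation'],o['force'],o['opening'])
crop('wrist6',100,200,230,330,4,'l5');crop('wrist6',410,200,540,330,4,'r5')
cv2.imwrite('pics/lr6.png',cv2.resize(np.hstack([cv2.imread('pics/l5.png'),cv2.imread('pics/r5.png')]),(800,400)))
```

```text
8.6 [0.53998909 0.06387225 0.10736726] [-42.97153685   0.60810655] [179.27013039   0.66548479 -14.70084471] [ 0.08774614  0.34900508 -2.3764553 ] 0.01785856933022975
```

View pics/lr6.png

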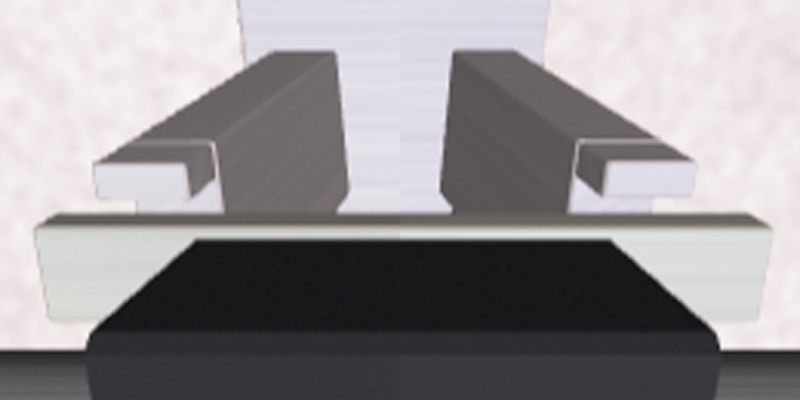

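Emit:
{"api": "move_arm", "payload": {"increments": [[[2.3,0.9,0],0],[[0,0,0],0],[[0,0,-2],0],[[0,0,-1],0],[[0,0,-1],0],[[0,0,0],0],[[0,0,0],0],[[0,0,0],0]]}}

```text
clock: 9.4
tool_pos: [0.5426, 0.0649, 0.1031]
orientation: [179.3, 0.7, -14.7]
force: [-0.3, 0.4, -1.7]
opening: 0.0177
```

```bash
cat > v.py <<'E'
from h import *
import sys
n=sys.argv[1]
p=[0.58138434,0.05232427,-0.2579018]
def inv(X): 
    c,s=np.cos(p[2]),np.sin(p[2]);d=X[:2]-np.array(p[:2]);return np.array([c*d[0]+s*d[1],-s*d[0]+c*d[1]])*1000
snap('wrist',n)
o=ctrl.get_obs();print(o['clock'],o['tool_pos'],inv(o['tool_pos'][:2]),o['orientation'],o['force'],o['opening'])
crop(n,100,200,230,330,4,'l5');crop(n,410,200,540,330,4,'r5')
cv2.imwrite('pics/lr_'+n+'.png',cv2.resize(np.hstack([cv2.imread('pics/l5.png'),cv2.imread('pics/r5.png')]),(800,400)))
E
python3 v.py wrist7
```

```text
9.45 [0.54257925 0.06489088 0.10310615] [-40.72684503   2.25366469] [179.27786953   0.65470725 -14.69747819] [ 0.2275852   0.30298086 -1.18463767] 0.018206539237300416
```

View pics/lr_wrist7.png

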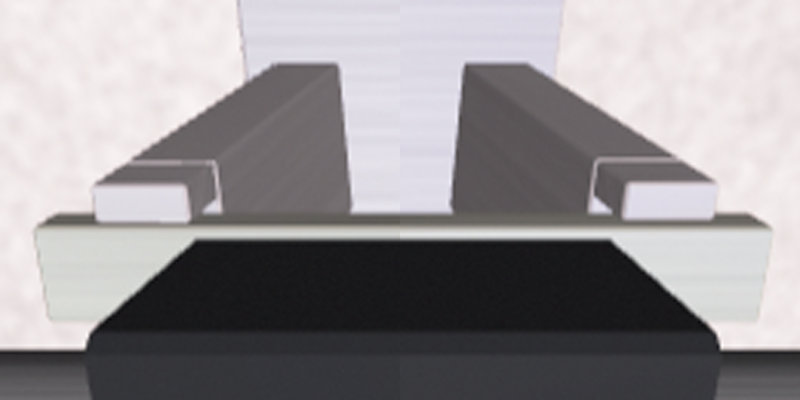

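Run:
```python
from h import *
p=[0.58138434,0.05232427,-0.2579018]
def inv(X): 
    c,s=np.cos(p[2]),np.sin(p[2]);d=X[:2]-np.array(p[:2]);return np.array([c*d[0]+s*d[1],-s*d[0]+c*d[1]])*1000
k=3.077
for n,tz,lo,li in(('wrist6',.1074,163,197),('wrist7',.1031,183,221)):
    w=load(n); f=lambda v,z:inv(ray(w,320,200+v/k,z))[0].round(2)
    print(n,'lip outer',f(lo,.096),'lip inner',f(li,.096),'bar top',f(227,tz-.0085),'bar bot',f(213,tz-.0165), np.degrees(np.arcsin(np.array(w['R'])[2])).round(1))
    print(inv(-np.array(w['R']).T@w['t']))
```

```text
wrist6 lip outer -25.87 lip inner -31.99 bar top -36.28 bar bot -36.93 [-16.3   3.4 -73.3]
[32.31771246  2.54910639]
wrist7 lip outer -25.69 lip inner -32.43 bar top -34.09 bar bot -34.73 [-16.3   3.4 -73.3]
[34.50552346  4.181847  ]
```

Emit:
{"api": "move_arm", "payload": {"increments": [[[-1.1,0.3,0],0],[[0,0,-1],0],[[0,0,-1],0],[[0,0,-1],0],[[0,0,0],0],[[0,0,0],0],[[0,0,0],0],[[0,0,0],0]]}}

```text
clock: 10.25
tool_pos: [0.5421, 0.0651, 0.102]
orientation: [179.3, 0.5, -14.6]
force: [-0.2, -0.2, 0.5]
opening: 0.0179
```

```bash
python3 v.py wrist8
```

```text
10.3 [0.54218282 0.0650597  0.10201181] [-41.15321355   2.31579266] [179.33497333   0.51053886 -14.64017951] [-0.3988254  -0.90675818  1.2850681 ] 0.01776640768833638
```

View pics/lr_wrist8.png

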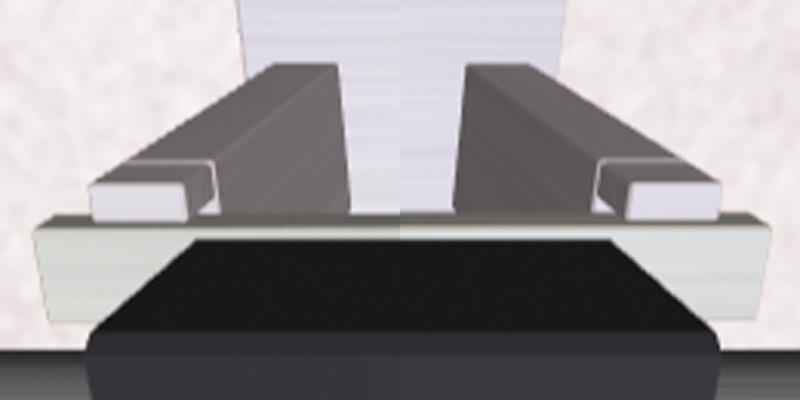

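Emit:
{"api": "move_arm", "payload": {"increments": [[[-1.2,0.3,0.5],0],[[-0.5,0.1,0],0],[[0,0,-1],0],[[0,0,-1],0],[[0,0,-1],0],[[0,0,-1],0],[[0,0,0],0],[[0,0,0],0]]}}

```text
clock: 11.1
tool_pos: [0.5412, 0.0652, 0.1017]
orientation: [179.4, 0.3, -14.6]
force: [-1.4, 1.1, -0.5]
opening: 0.0178
```

```bash
python3 v.py wrist9
```

```text
11.15 [0.54125237 0.06521265 0.10167457] [-42.09190415   2.22637822] [179.38552685   0.3401155  -14.55419952] [-0.0693177   0.83741083  0.93556102] 0.018021691124157975
```

View pics/lr_wrist9.png

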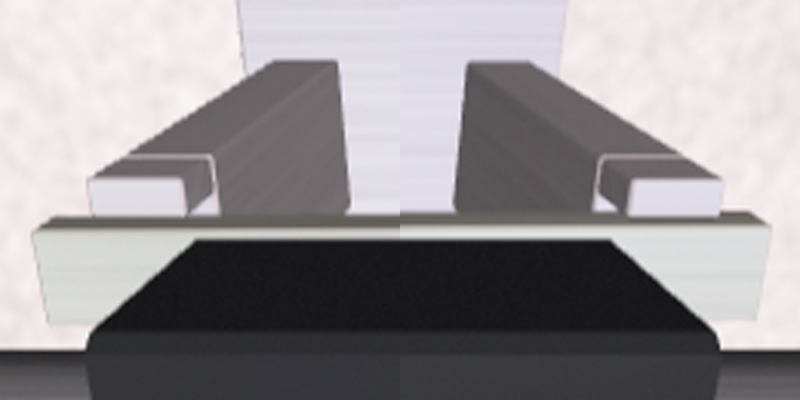

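Emit:
{"api": "move_arm", "payload": {"increments": [[[0,0,0],0],[[0,0,0],0],[[0,0,0],0],[[0,0,0],0],[[0,0,0],0],[[0,0,10],0],[[0,0,20],0],[[0,0,25],0]], "jaw": -0.1}}

```text
clock: 11.95
tool_pos: [0.5392, 0.0643, 0.1552]
orientation: [179.1, 0.7, -14.6]
force: [0.6, 0.5, -0.5]
opening: 0.0395
```

```bash
python3 v.py wrist10; python3 -c "
from h import *
snap('scene','scene10');crop('scene10',240,200,430,360,4,'b10')"
```

```text
12.0 [0.54178172 0.06487292 0.16019331] [-41.49341469   2.03289456] [179.2852803    0.33220817 -14.5213649 ] [2.27054261 0.77033912 4.42190479] 0.03971546630943499
```

View pics/wrist10.png

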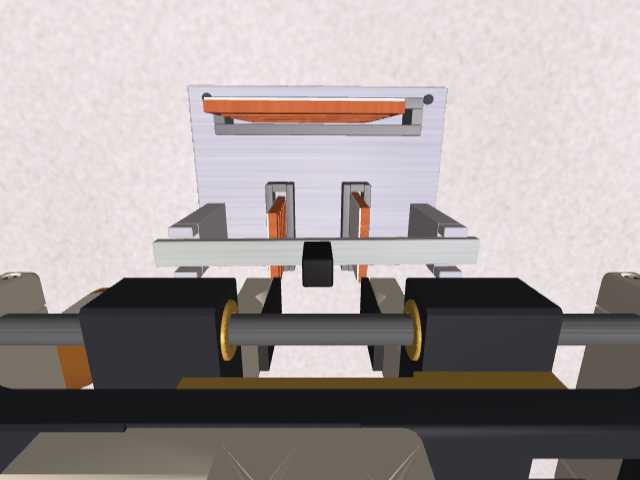

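View pics/b10.png

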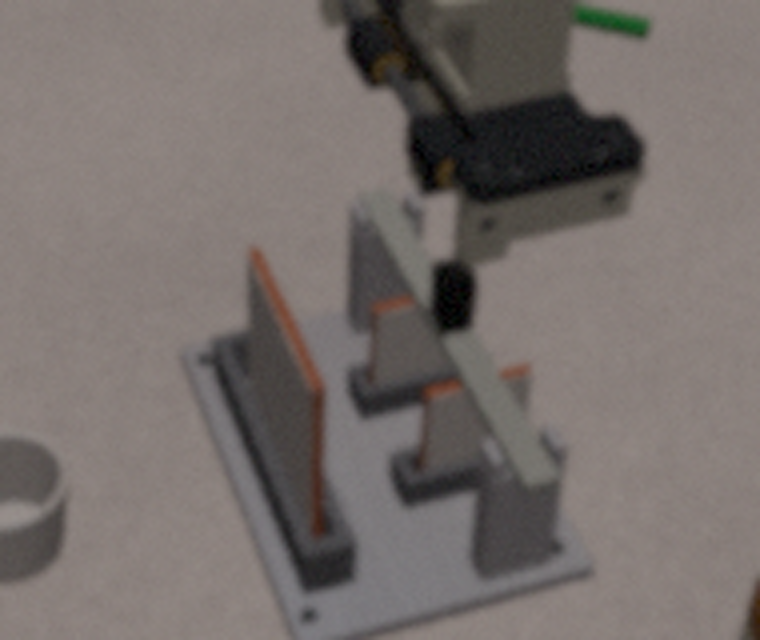

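Emit:
{"api": "move_arm", "payload": {"increments": [[[0,0,40],0],[[0,0,40],-0.1],[[5,3,15],-0.14],[[15,3,5],-0.14],[[20,3,0],-0.14],[[20,4,0],-0.14],[[20,4,0],-0.14],[[15,4,0],-0.14]], "jaw": 0.2}}

```text
clock: 12.85
tool_pos: [0.6379, 0.086, 0.2694]
orientation: [179.9, 0.3, -70.4]
force: [0.6, 0.3, -1.4]
opening: 0.0525
```

Emit:
{"api": "move_arm", "payload": {"increments": [[[0,0,0],-0.14],[[0,0,0],-0.14],[[0,0,0],-0.14],[[0,0,0],-0.14],[[0,0,0],-0.07],[[0,0,0],0],[[0,0,0],0],[[0,0,0],0]]}}

```text
clock: 13.65
tool_pos: [0.6392, 0.0861, 0.2689]
orientation: [179.7, 0.3, -108.0]
force: [0.9, -0.3, -0.0]
opening: 0.0528
```

```bash
python3 v.py wrist11; python3 -c "
from h import *
print(ctrl.get_obs()['joint_pos'].round(2))"
```

```text
13.7 [0.6391702  0.08604725 0.26895903] [47.2736001  47.34608456] [ 179.75003075    0.26393902 -108.03504461] [-0.21462609  0.16387817  0.47101749] 0.0530179544471404
[ 24.74  16.52   0.58  -0.38 -74.06 -42.68]
```

View pics/wrist11.png

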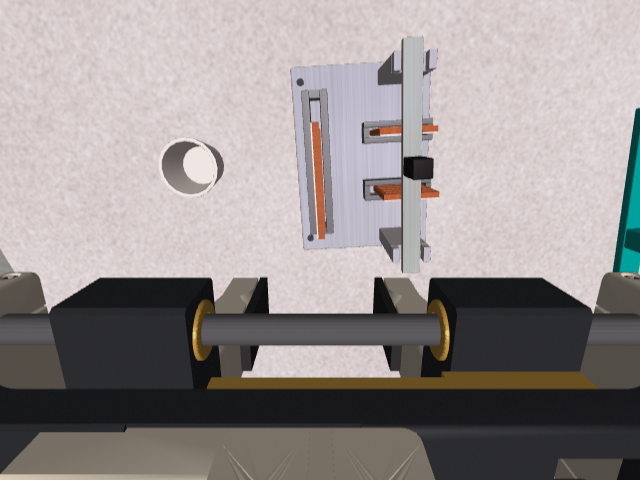

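Run:
```python
from h import *
crop('wrist11',280,30,450,290,3,'c11')
```

```text
(no output)
```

View pics/c11.png

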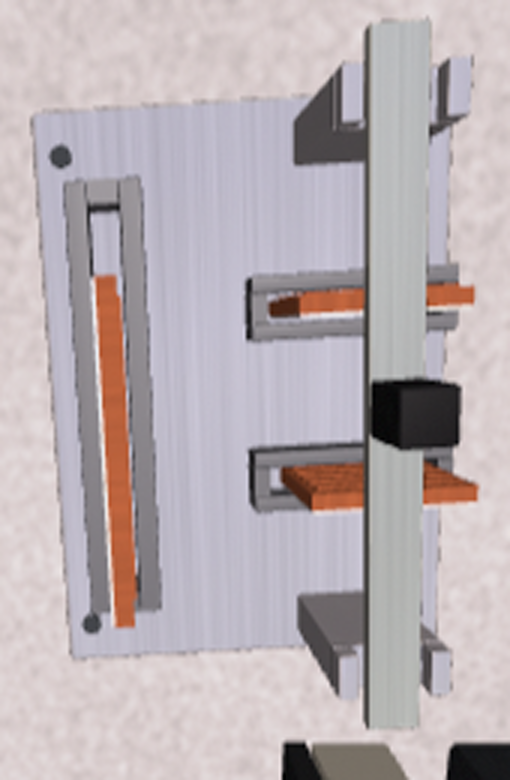

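Run:
```python
from h import *
s=load('wrist11');q=lambda u,v,z:ray(s,280+u/3,30+v/3,z)
a=q(105.5,276,.13);b=q(125,626,.13);print(a,b,(a+b)/2,np.linalg.norm(a-b),np.degrees(np.arctan2(*(b-a)[1::-1]))-90)
# bar mid/top z .092 and post lips z .096
e1=q(399,20,.092);e2=q(392,728,.092);print('bar',e1,e2,(e1+e2)/2,np.degrees(np.arctan2(*(e2-e1)[1::-1]))-90)
A=[q(343,62,.096),q(471,57,.096)];B=[q(340,697,.096),q(449,693,.096)]
# outer corners: far lip & near lip outer ends
print('posts',A,B,(sum(A)+sum(B))/4)
o=ctrl.get_obs();print(o['tool_pos'])
```

```text
[0.61458131 0.00105773 0.13      ] [0.64019241 0.09717071 0.13      ] [0.62738686 0.04911422 0.13      ] 0.0994667463312372 -14.920821859833552
bar [ 0.51196354 -0.04092235  0.092     ] [0.56645818 0.17177569 0.092     ] [0.53921086 0.06542667 0.092     ] -14.370445688099096
posts [array([ 0.53111326, -0.03476733,  0.096     ]), array([ 0.49572875, -0.02463336,  0.096     ])] [array([0.5811789 , 0.15335675, 0.096     ]), array([0.54551563, 0.16349653, 0.096     ])] [0.53838413 0.06436315 0.096     ]
[0.6391702  0.08604725 0.26895903]
```

Emit:
{"api": "move_arm", "payload": {"increments": [[[-3,-8,0],0.015],[[-4,-10,-10],0.015],[[-4,-10,-18],0.012],[[-1,-8,-20],0.012],[[0,-1,-20],0],[[0,0,-15],0],[[0,0,-7],0],[[0,0,0],0]]}}

```text
clock: 14.5
tool_pos: [0.6229, 0.0422, 0.1732]
orientation: [179.7, 0.3, -104.4]
force: [-0.1, -0.1, -0.3]
opening: 0.0528
```

```bash
python3 v.py wrist12; python3 -c "
from h import *
print(ctrl.get_obs()['joint_pos'].round(2))"
```

```text
14.55 [0.62315139 0.0422876  0.17375606] [42.94557891  0.94805419] [ 179.72664277    0.28679241 -104.36126353] [-0.39966299 -0.42428819  0.15533246] 0.052424300563453055
[ 21.52  18.1   -9.88  -0.44 -62.07 -35.67]
```

View pics/wrist12.png

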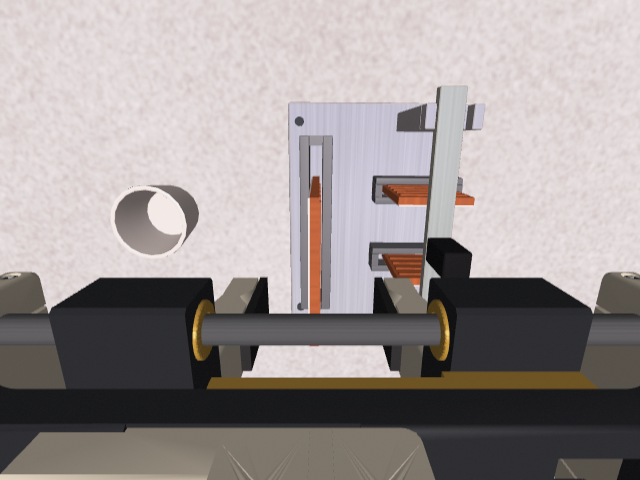

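Emit:
{"api": "move_arm", "payload": {"increments": [[[3.5,6,0],-0.008],[[1,1,-5],0],[[0,0,-12],0],[[0,0,-12],0],[[0,0,-10],0],[[0,0,-6],0],[[0,0,0],0],[[0,0,0],0]]}}

```text
clock: 15.35
tool_pos: [0.6288, 0.0504, 0.1263]
orientation: [179.9, 0.4, -104.8]
force: [-0.5, -0.0, 0.0]
opening: 0.0525
```

```bash
python3 v.py wrist13; python3 -c "
from h import *
crop('wrist13',200,120,460,400,3,'c13')"
```

```text
15.4 [0.62878059 0.05040271 0.12632303] [46.31882607 10.23051939] [ 179.85353857    0.35643049 -104.76826476] [-0.03297582 -0.14559735 -0.73611884] 0.052631777746901365
```

View pics/c13.png

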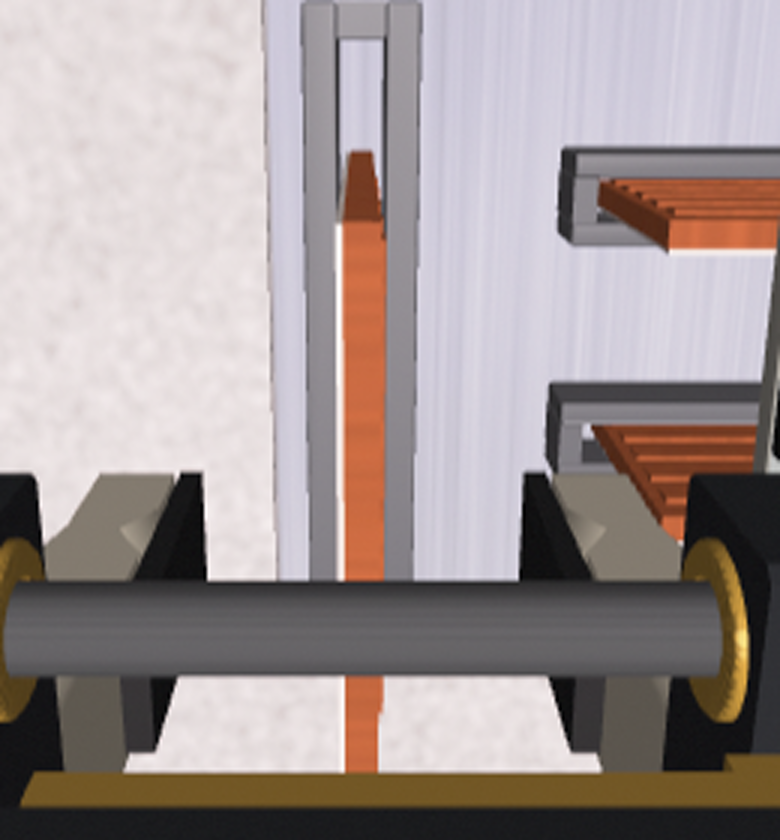

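Emit:
{"api": "move_arm", "payload": {"increments": [[[0,-1,-6],0],[[0,0,-10],0],[[0,0,-10],0],[[0,0,-8],0],[[0,0,-4],0],[[0,0,0],0],[[0,0,0],0],[[0,0,0],0]]}}

```text
clock: 16.2
tool_pos: [0.629, 0.0493, 0.0854]
orientation: [179.9, 0.4, -104.8]
force: [-0.3, -1.4, -0.1]
opening: 0.0524
```

```bash
python3 v.py wrist14; python3 -c "
from h import *
crop('wrist14',200,120,460,400,3,'c14')"
```

```text
16.25 [0.62910909 0.04927929 0.08549335] [46.92299051  9.22803027] [ 179.90765983    0.38775692 -104.77149973] [1.28276745 1.05481006 0.10375895] 0.05233039752862718
```

View pics/c14.png

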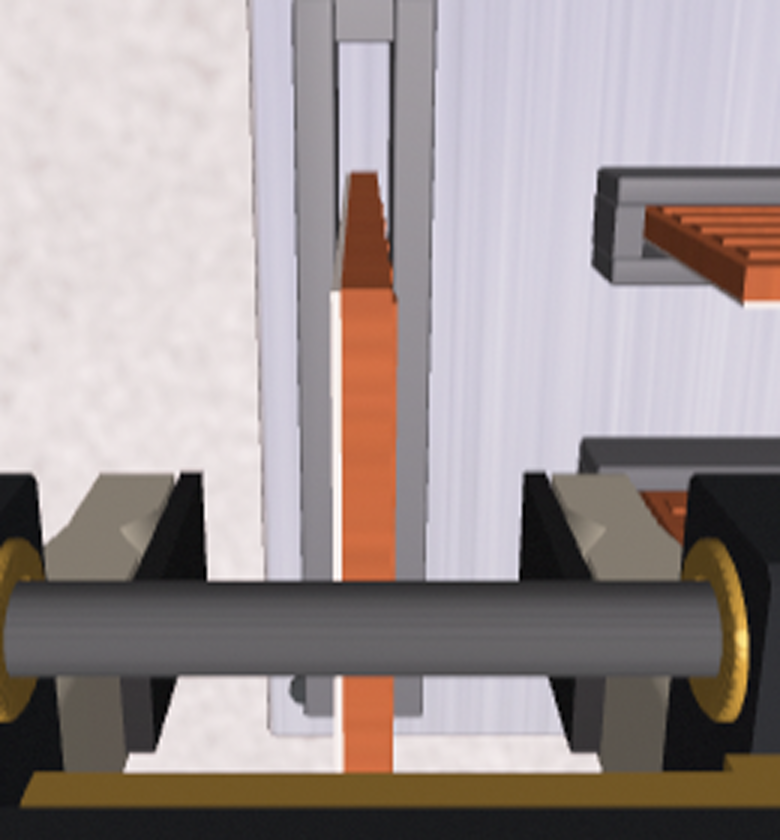

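Emit:
{"api": "move_arm", "payload": {"increments": [[[0,0,0],0],[[0,0,0],0],[[0,0,0],0],[[0,0,0],0],[[0,0,0],0],[[0,0,0],0],[[0,0,0],0],[[0,0,0],0]], "jaw": -1}}

```text
clock: 17.05
tool_pos: [0.6297, 0.0495, 0.0867]
orientation: [-180.0, 0.5, -104.8]
force: [-0.1, 0.4, 0.4]
opening: 0.0077
```

Emit:
{"api": "move_arm", "payload": {"increments": [[[0,0,0],0],[[0,0,6],0],[[0,0,10],0],[[0,0,10],0],[[0,0,12],0],[[0,0,15],0],[[0,0,20],0],[[0,0,25],0]]}}

```text
clock: 17.85
tool_pos: [0.6269, 0.0488, 0.1885]
orientation: [179.7, 0.3, -104.8]
force: [0.6, 1.7, -1.8]
opening: 0.0081
```

```bash
python3 v.py wrist15; python3 -c "
from h import *
snap('scene','scene15');snap('side','side15')"
```

```text
17.9 [0.62945166 0.04901    0.19412583] [47.32291441  9.05502292] [-179.93026735    0.4346454  -104.75145499] [ 2.59755101 -0.20744484  3.83923576] 0.007738053544650594
```

View pics/scene15.png

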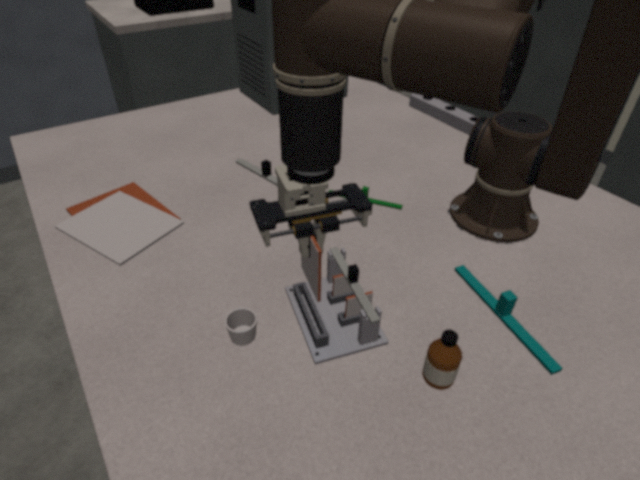

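View pics/side15.png

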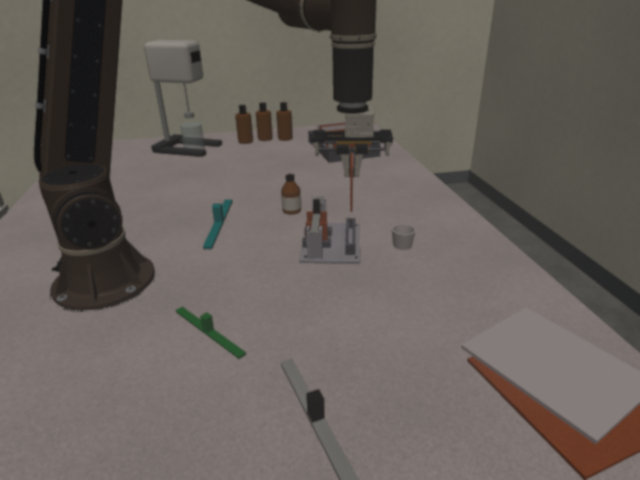

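```bash
cat > fk.py <<'E'
import numpy as np
from scipy.optimize import least_squares
D=[([16.506,20.581,.646,-.014,-70.136],[.67463,-.00004,.22586]),
([-6.21,9.02,-15.6,.02,-65.83],[.48903,-.2463,.22183]),([-13.35,21.92,-21.92,.08,-46.39],[.49822,-.3157,.05791]),
([-12.7,25.01,-24.07,.14,-40.82],[.50297,-.31053,.01588]),([-12.76,19.37,-20.4,.08,-50.27],[.49958,-.31017,.09191]),
([11.01,.63,-21.35,.11,-68.58],[.46178,-.10625,.24916]),([38.3,-2.51,-25.41,.03,-68.03],[.42871,.09395,.24158]),
([27.13,13.02,-22.76,.09,-55.42],[.53621,.05872,.13622]),([24.74,16.52,.58,-.38,-74.06],[.63917,.08605,.26896]),([21.52,18.1,-9.88,-.44,-62.07],[.62315,.04229,.17376])]
r=np.radians
def fk(p,q):
    a1,L2,a3,L3,h,Lt,off=p; f=r(q[1]-q[2]); t=f-r(q[4])
    rr=a1+L2*np.sin(r(q[1]))+a3*np.sin(f)+L3*np.cos(f)+Lt*np.cos(t)
    z=h+L2*np.cos(r(q[1]))+a3*np.cos(f)-L3*np.sin(f)-Lt*np.sin(t)
    c,s=np.cos(r(q[0])),np.sin(r(q[0]))
    return np.array([c*rr+s*off,s*rr-c*off,z]),np.degrees(t)
Lt0=.35
f=lambda p:np.concatenate([fk(p,q)[0]-x for q,x in D]+[[0.01*(p[5]-Lt0)]])
R=least_squares(f,[.0,.45,0,.45,.3,Lt0,.19]);P=R.x
if __name__=='__main__':
    print(P.round(4),np.abs(R.fun).max(),np.array(f(P)).round(3).reshape(-1)[:30])
E
python3 fk.py
```

```text
[ 1.200e-03  6.019e-01 -1.000e-04  4.620e-01  1.724e-01  3.528e-01
  1.916e-01] 0.002005404070294328 [-0.     0.    -0.    -0.     0.    -0.     0.     0.001  0.     0.
  0.001  0.     0.     0.001 -0.    -0.     0.001 -0.001 -0.     0.
 -0.    -0.     0.001 -0.     0.001 -0.002  0.001  0.001 -0.002  0.001]
```

Emit:
{"api": "move_arm", "payload": {"increments": [[[0,0,25],0],[[0,0,30],0],[[10,-5,30],0.05],[[20,-8,30],0.08],[[25,-8,25],0.08],[[25,-8,25],0.08],[[25,-8,15],0.08],[[20,-6,5],0.06]]}}

```text
clock: 18.8
tool_pos: [0.7495, 0.0049, 0.38]
orientation: [179.5, 0.3, -79.2]
force: [0.2, 0.5, -1.7]
opening: 0.0079
```

```bash
cat > st.py <<'E'
from h import *
o=ctrl.get_obs();print(round(o['clock'],2),o['tool_pos'].round(4),o['orientation'].round(2),'q',o['joint_pos'].round(2),'f',o['force'].round(1),o['opening'].round(4))
E
python3 st.py
```

```text
Traceback (most recent call last):
  File "st.py", line 2, in <module>
    o=ctrl.get_obs();print(round(o['clock'],2),o['tool_pos'].round(4),o['orientation'].round(2),'q',o['joint_pos'].round(2),'f',o['force'].round(1),o['opening'].round(4))
                                                                                                                                                    ^^^^^^^^^^^^^^^^^^
AttributeError: 'float' object has no attribute 'round'
```

Emit:
{"api": "move_arm", "payload": {"increments": [[[15,0,1],0],[[20,0,1],0],[[20,0,1],0],[[15,0,1],0],[[15,0,1],0],[[10,0,1],0],[[5,0,0],0],[[0,0,0],0]]}}

```text
clock: 19.6
tool_pos: [0.8543, 0.004, 0.3763]
orientation: [178.7, 0.5, -79.1]
force: [0.0, 0.8, -2.1]
opening: 0.0077
```

```bash
sed -i "s/o\['opening'\].round(4)/round(o['opening'],4)/" st.py; python3 st.py
python3 - <<'E'
from fk import *
E
```

```text
19.6 [0.8543 0.004  0.3763] [178.71   0.46 -79.12] q [  13.02   40.16   52.29   -0.52 -103.4    -2.24] f [ 0.   0.8 -2.1] 0.0077
```

Emit:
{"api": "move_arm", "payload": {"increments": [[[8,0,1],0],[[8,0,1],0],[[8,0,1],0],[[8,0,1],0],[[5,0,1],0],[[5,0,1],0],[[5,0,1],0],[[5,0,1],0]]}}

```text
clock: 20.4
tool_pos: [0.9002, 0.0049, 0.3824]
orientation: [178.7, 0.5, -79.0]
force: [-0.6, 0.4, -3.6]
opening: 0.0077
```

```bash
python3 st.py
```

```text
20.4 [0.9002 0.0049 0.3824] [178.69   0.47 -79.04] q [  12.4    49.6    71.55   -0.55 -113.25   -1.64] f [-0.6  0.4 -3.6] 0.0077
```

Emit:
{"api": "move_arm", "payload": {"increments": [[[5,1,0],0],[[5,1,0],0],[[5,1,0],0],[[5,1,0],0],[[5,1,0],0],[[5,1,0],0],[[5,1,0],0],[[5,1,0],0]]}}

```text
clock: 21.2
tool_pos: [0.9189, 0.0137, 0.3705]
orientation: [-179.7, 0.1, -79.0]
force: [-0.8, 0.0, -1.8]
opening: 0.0077
```

```bash
python3 st.py
```

```text
21.2 [0.9189 0.0137 0.3705] [-1.7967e+02  7.0000e-02 -7.9010e+01] q [ 1.2880e+01  5.0500e+01  7.1650e+01 -6.0000e-02 -1.1082e+02 -1.9100e+00] f [-0.8  0.  -1.8] 0.0077
```

Emit:
{"api": "move_arm", "payload": {"increments": [[[15,3,5],0],[[20,4,8],0],[[25,5,10],0],[[25,5,10],0],[[25,5,10],0],[[25,5,10],0],[[25,5,10],0],[[25,5,10],0]]}}

```text
clock: 22.0
tool_pos: [0.9815, 0.0493, 0.3661]
orientation: [-171.3, -2.2, -79.2]
force: [-0.0, -0.3, -2.4]
opening: 0.0074
```

```bash
python3 st.py
```

```text
22.0 [0.9815 0.0493 0.3661] [-171.32   -2.19  -79.16] q [  15.22   51.66   71.65    2.88 -101.48   -3.44] f [-0.  -0.3 -2.4] 0.0074
```

Emit:
{"api": "move_arm", "payload": {"increments": [[[15,1,5],-0.05],[[20,1,10],-0.05],[[25,1,12],-0.05],[[30,2,14],-0.05],[[30,2,16],0],[[30,2,16],0],[[30,2,16],0],[[30,2,16],0]]}}

```text
clock: 22.8
tool_pos: [1.049, 0.0549, 0.384]
orientation: [-160.7, -2.9, -90.9]
force: [-0.4, -0.1, -0.8]
opening: 0.0075
```

```bash
python3 st.py
```

```text
22.8 [1.049  0.0549 0.384 ] [-160.72   -2.9   -90.93] q [ 16.44  52.68  71.66   8.29 -91.26 -15.41] f [-0.4 -0.1 -0.8] 0.0075
```

Emit:
{"api": "move_arm", "payload": {"increments": [[[25,1,14],-0.07],[[28,1,16],-0.08],[[28,1,18],0],[[28,1,18],0],[[28,1,20],0],[[28,1,20],0],[[28,1,20],0],[[28,1,20],0]]}}

```text
clock: 23.6
tool_pos: [1.111, 0.0467, 0.4379]
orientation: [-148.3, -1.9, -98.9]
force: [-0.1, -0.1, -1.6]
opening: 0.0078
```

```bash
python3 st.py
```

```text
23.6 [1.111  0.0467 0.4379] [-148.31   -1.85  -98.9 ] q [ 17.08  52.79  71.66  14.96 -80.78 -24.15] f [-0.1 -0.1 -1.6] 0.0078
```

Emit:
{"api": "move_arm", "payload": {"increments": [[[26,1,18],-0.05],[[26,1,20],0],[[26,1,20],0],[[26,1,22],0],[[26,1,22],0],[[26,1,22],0],[[26,1,22],0],[[20,1,18],0]]}}

```text
clock: 24.4
tool_pos: [1.1599, 0.0396, 0.5118]
orientation: [-136.3, -0.5, -100.7]
force: [-0.9, -0.6, -1.6]
opening: 0.0077
```

```bash
python3 st.py
```

```text
24.4 [1.1599 0.0396 0.5118] [-136.28   -0.53 -100.66] q [ 17.13  52.19  71.66  20.36 -70.57 -27.57] f [-0.9 -0.6 -1.6] 0.0077
```

Emit:
{"api": "move_arm", "payload": {"increments": [[[26,1,24],0],[[10,0,8],0],[[-5,0,-2],0],[[-15,0,-8],0],[[-20,0,-10],0],[[-25,0,-12],0],[[-25,0,-12],0],[[-20,0,-8],0]]}}

```text
clock: 25.2
tool_pos: [1.0561, 0.0388, 0.4679]
orientation: [-134.1, -0.3, -100.3]
force: [1.2, -0.9, -1.1]
opening: 0.0074
```

Emit:
{"api": "move_arm", "payload": {"increments": [[[-18,0,-6],0],[[-18,0,-6],0],[[-18,0,-6],0],[[-15,0,-4],0],[[-10,0,-2],0],[[-5,0,0],0],[[0,0,0],0],[[0,0,0],0]]}}

```text
clock: 26.0
tool_pos: [0.9645, 0.039, 0.4457]
orientation: [-133.9, -0.2, -100.1]
force: [-0.4, -0.2, -1.8]
opening: 0.0079
```

```bash
python3 st.py
python3 - <<'E'
from h import *
snap('scene','scene20');snap('side','side20')
E
```

```text
26.0 [0.9645 0.039  0.4457] [-133.89   -0.19 -100.14] q [ 19.15  20.4   -1.25  40.66 -32.97 -56.9 ] f [-0.4 -0.2 -1.8] 0.0079
```

View pics/scene20.png

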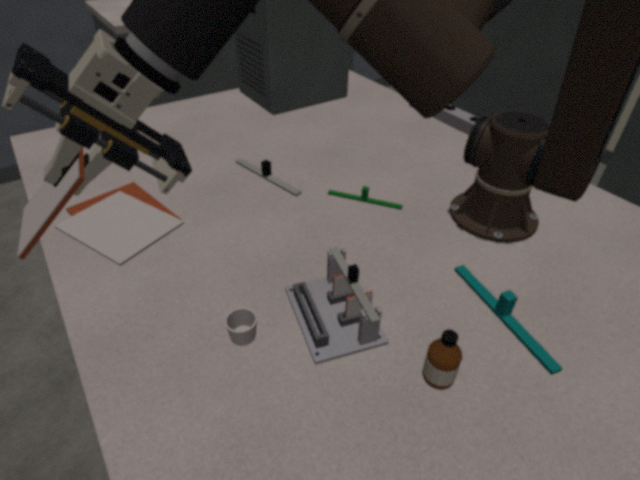

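View pics/side20.png

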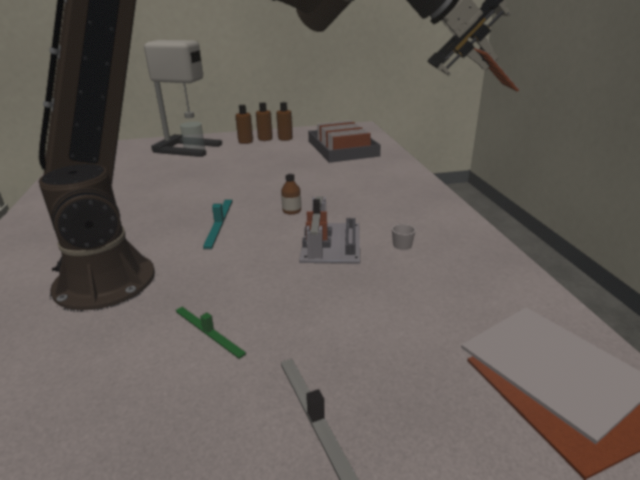

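Emit:
{"api": "move_arm", "payload": {"increments": [[[-10,0,0],0],[[-20,0,0],0],[[-20,0,0],0],[[-20,0,0],0],[[-20,0,0],0],[[-10,0,0],0],[[0,0,0],0],[[0,0,0],0]]}}

```text
clock: 26.9
tool_pos: [0.861, 0.0395, 0.4427]
orientation: [-134.0, -0.2, -100.1]
force: [0.3, -0.3, -1.6]
opening: 0.0076
```

```bash
python3 st.py
python3 - <<'E'
from h import *
snap('scene','scene21');s=snap('side','side21');snap('wrist','wrist21')
crop('side21',340,0,540,150,4,'s21');crop('scene21',0,20,220,280,3,'c21')
E
```

```text
26.9 [0.861  0.0395 0.4427] [-133.98   -0.22 -100.13] q [ 20.83  10.4  -16.8   47.95 -30.12 -66.28] f [ 0.3 -0.3 -1.6] 0.0076
```

View pics/s21.png

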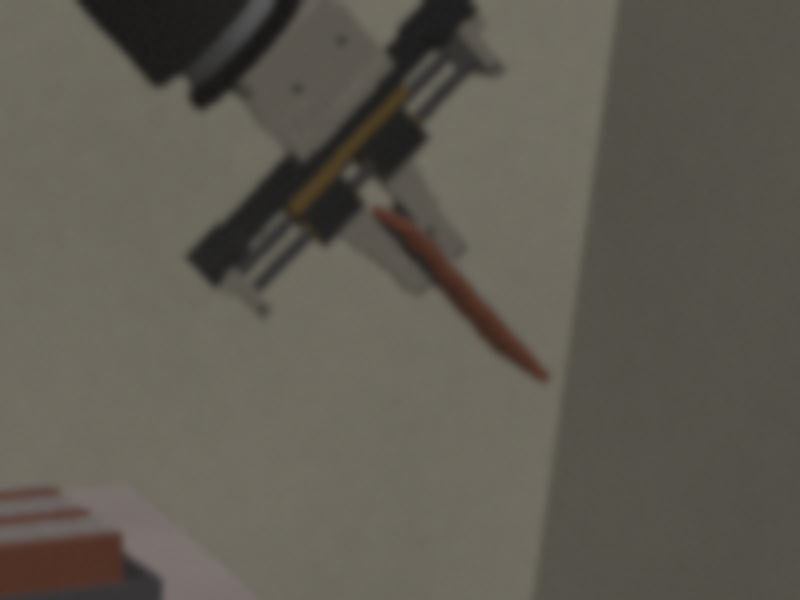

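View pics/c21.png

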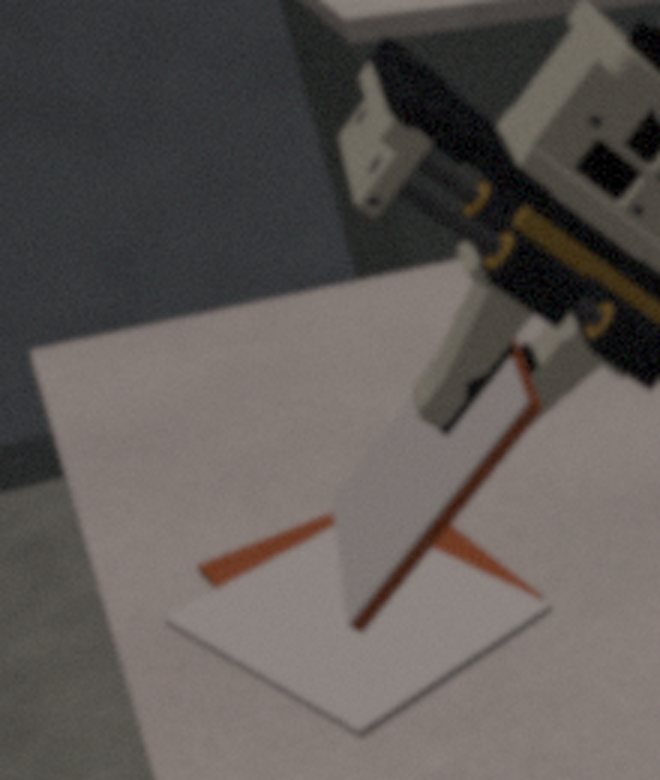

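View pics/wrist21.png

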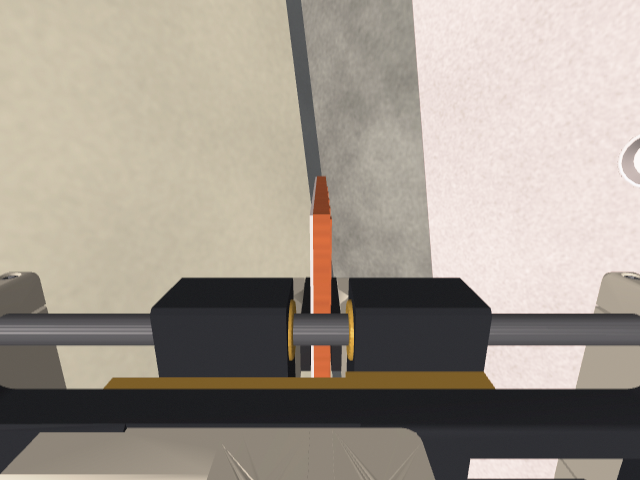

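Emit:
{"api": "move_arm", "payload": {"increments": [[[0,0,0],0],[[0,0,0],0],[[0,0,0],0],[[0,0,0],0],[[0,0,0],0],[[0,0,0],0],[[0,0,0],0],[[0,0,0],0]]}}

```text
clock: 27.85
tool_pos: [0.8631, 0.0397, 0.4401]
orientation: [-134.1, -0.3, -100.2]
force: [0.9, 0.7, -1.7]
opening: 0.0081
```

```bash
python3 st.py
python3 - <<'E'
from h import *
from scipy.spatial.transform import Rotation as Ro
s=snap('scene','scene22');o=ctrl.get_obs();print(o['qvel'].round(2))
R=Ro.from_euler('xyz',o['orientation'],degrees=True).as_matrix();t=o['tool_pos']
zt=-R[:,2];n=-R[:,1];w=R[:,0]
c=t+zt*(-.0165); print('tile centre',c,'normal',n.round(3),'edge',w.round(3),'top',zt.round(3))
im=cv2.imread('pics/scene22.png')
# tile along-width offset about 1mm
for a in(-50,50):
    for b in(-60,60):
        p=proj(s,c+zt*b/1e3+w*a/1e3+n*.004); print(a,b,p.round(1)); cv2.circle(im,tuple(int(x) for x in p.round()),2,(0,0,255),-1)
cv2.imwrite('pics/f22.png',np.vstack([cv2.resize(im[60:260,0:260],None,fx=2.6,fy=2.6)[:, :676]])[:600])
crop('scene22',270,230,400,370,4,'k22')
E
```

```text
27.85 [0.8631 0.0397 0.4401] [-134.12   -0.3  -100.17] q [ 20.79  10.71 -16.65  47.92 -30.12 -66.26] f [ 0.9  0.7 -1.7] 0.0081
[ 0.07  0.04 -0.03 -0.02  0.    0.08]
tile centre [0.87473508 0.03750863 0.42863252] normal [ 0.686 -0.119  0.718] edge [-0.177 -0.984  0.005] top [-0.706  0.13   0.696]
-50 -60 [112.9 231.7]
-50 60 [173.3 156.1]
50 -60 [107.3 189.5]
50 60 [160.1 121.3]
```

View pics/f22.png

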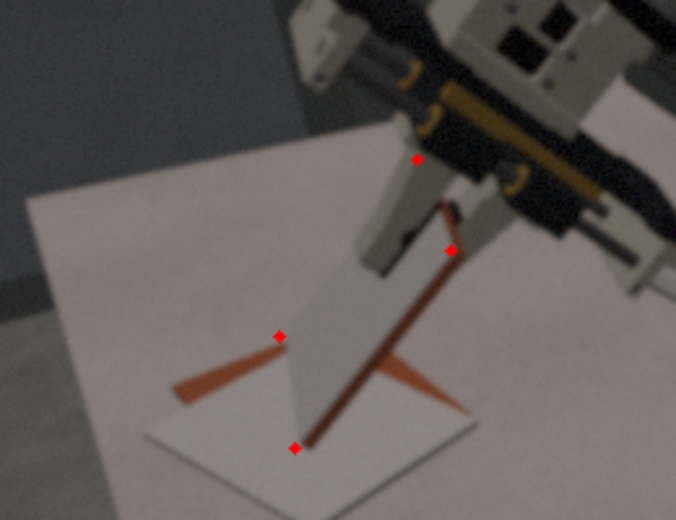

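View pics/k22.png

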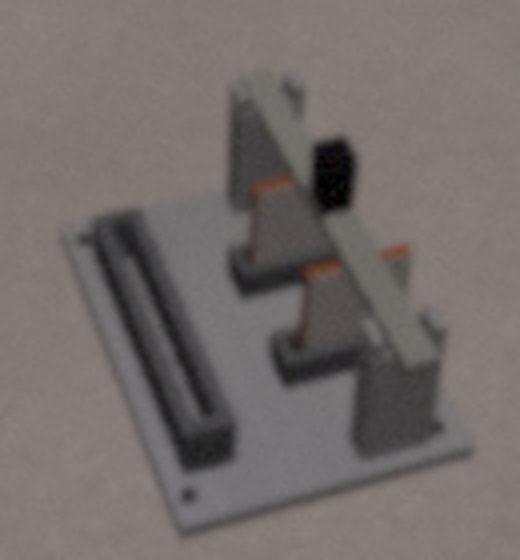

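```bash
python3 -c "
from h import *
print(ctrl.close_job())"
```

```text
the job is handed in; nothing more can be done
None
```

I did both parts in the order asked and handed the job in at about 28 s; no verdict was reported.

- **Bar:** I took the smaller grey bar by its knob, turned it and laid it across both notches, knob up. The camera measured its middle about 1 mm from the middle of the two posts and its direction within about half a degree. The last picture shows it still lying in both notches.
- **Tile:** I gripped the tall tile near its top edge and drew it up out of its slot. The moves only allow turning about the vertical, so I tipped it by pushing outward past the arm's reach. The elbow sat close to its limit while I did this, 71.66° against 71.71° in the readings between moves. I then brought the tile back in over the bench.
- **Last checks:**
  - The tile is tipped about 46°, with its top edge level to about 0.3° and uppermost. The white face looks up and away from the robot.
  - Its centre is about 43 cm above the bench and the joints were nearly still. The finger opening was 8 mm, matching the tile's thickness.
  - Tile corners calculated from the gripper pose matched the picture to a few pixels.
- **Disagreement:** while placing the bar, the arm's reported position differed by 2–4 mm from what the wrist camera saw, so I went by the camera.

The short tiles, bottle, crucible and look-alike bars were not touched as far as the pictures show.

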